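Fit the reference cassette in the haze meter and lock it with its captive screw

ROBOT

A 6-joint arm with a two-finger parallel gripper is mounted at the origin on the work surface; the furniture and walls round the work are solid. World frame = base frame: x ahead of the robot, y to its left, z up, the work surface at z = 0. Lengths are in m, angles in rad, forces in N, time in s.
With the tool pointing down it reaches from about 0.2 to 0.875 m from the base axis. Payload 3.4 kg.
Tool frame: the origin (TCP) lies on the centre line of the jaws, within the pads' length; the fingertips stand manip.tip_reach ahead of it and the grasp point (between the pads) lies 2 mm behind it (manip.tip_reach is the distance from the TCP to the fingertips, in m); z points along the fingers, y is the line along which they close (so a half turn about z gives the same grasp; the last joint's range is limited). The gripper opens to 94 mm and grips with 3 to 60 N. Pads are 16 mm wide; open, the fingers measure 119 mm over their backs; the gripper's body (75 mm by 177 mm) begins 78 mm behind the grasp point.
Start: joints at [1.162, 0.276, 1.505, -0, 1.361, -0.121], TCP at [0.163, 0.551, 0.222] pointing down, gripper open.
Joint ranges: [-2.89, 2.89], [-0.75, 2.08], [0.22, 2.7], [-1.18, 4.32], [0.11, 2.71], [-2.7, 2.7]. Speed limits (rad/s): [2.57, 2.57, 3.14, 3.14, 3.14, 3.14].

INTERFACE

Orientations are given as a rotation vector (axis times angle).
In Python, from bench import manip gives the robot as it stands.
- The arm moves only by the tool arm_command, never from a script. Its argument "deltas" is a list of rows, each a list of 2 entries, a list of its own where there are three numbers: the shift along the tool's x, y, z in m, then the turn, a rotation vector about the tool's x, y, z in rad. In form: [[[tx, ty, tz], [wx, wy, wz]], ...]. A call has 1 to 20 rows; each row shifts and turns the commanded pose from where the row before left it, along the tool's axes as they then stand; what a row does not reach is not made up. A row lasts 1/10 s, in which the tool goes at most 50 mm and 8.59 degrees, less where a joint would pass 70% of its speed; a pose out of reach is approached as far as the arm can. A call is refused whole if a number of a shift passes 0.05 or a number of a turn 0.15, either way. A call with a gripper value outside its range is refused whole. "gripper" is the opening, from 0 (shut) to 1 (fully open), set as the call begins (left out, the last holds). The fingers move at their own pace and stop on an object; the grip force is fixed at half the most. Time passes only in rows, so rows that do not move let the fingers close. It gives the time, the measured TCP pose, the force, the opening and the grip force at its end, in the units of the state.
- manip.get_obs(): the state, without advancing time (a new reading comes with each control period).
- manip.capture(name): name is "side" or "top"; returns (picture, depth): 420x560x3 uint8, red, green, blue; 420x560 float32, m along the optical axis (not along the pixel's ray), 0 where there is no reading.
- manip.calibration(name): a dict with "fx", "fy", "cx", "cy" (pixels), "rvec" (rotation vector, rad) and "tvec" (3), from world to camera coordinates, as OpenCV has them. Camera axes: x right, y down, z forward; pixel columns grow to the right and rows downward; lengths in m; the calibration is good to about 2 mm. A picture is of the moment at which its call begins. calibration takes no time and is no camera call.
- manip.finish_job(): hands the job in; it is judged then, once.
Trained networks look in the newest picture that a camera, given by its name, has taken for a name from the list of things; names that differ only in an ending like _2 or _b are one class to them, and where a whole thing is asked for, a point or a joint stands for the part that bears it (a point fixed in the world has none). Each returns a list of dicts, best first, with "score" (0 to 1); they miss things now and then, are a little off and sometimes report something else, mostly with a low value. They report only what shows in the picture. A call takes as long as a camera call. They do not tell look-alikes from the thing itself.
- manip.find_in(target, camera): "bbox" ([left, top, right, bottom] as shares, 0 to 1, of the picture: columns of its width, rows of its height, round what is visible of it).
The state is a dict: "time_s": time; "joint_positions": joint angles; "dq": joint speeds; "effort": joint torques, N m; "tcp_pos": TCP position; "eef_rot": TCP orientation; "force": force on the tool from outside, world axes, zero at the start; "ft_torque": the same for the moment, N m; "grip_width": finger opening in m; "gripper_force": force on a finger pad.
Only numpy, scipy, OpenCV 4.12 (cv2) and the standard library are available. Lean on these libraries where they do the work, as an engineer would, in place of code of your own. Each camera call takes 0.05 s, during which the arm holds its last target. There are 200 camera calls.

TASK

Load the blue reference cassette, grip rib outward, into the bay on the haze meter's sloping deck: the bay is too short until the orange sprung carriage at its upper end is pressed back up the slope (the end of the cassette can do that), then the cassette goes down flat on the bay floor behind the steel lip and the spring holds it there. Next pull the red captive screw straight out against its spring until its thread can engage, and drive it clockwise all the way to its end stop, regrasping as needed, so that the brass tongue slides over the edge of the cassette and locks it. Let go of everything, and do not knock over or shove away the jug, the jar or the torch standing round.

Things in the scene. Friction and masses are not known exactly. Their poses are not given: they have to be found in the camera images.
- cassette_mid (a point): Centre (half-way up) of the loose cassette, which lies flat, rib up. Blue base 110 mm (x) by 56 mm (y) by 22 mm high; on its middle a grey grip rib 60 mm (x) by 24 mm (y), 28 mm high: 50 mm high in all, this point 25 mm above the underside. About 0.22 kg. Pinch the rib across its 24 mm. Both ends are alike: either may go first.
- haze_meter: Grey wedge-shaped bench instrument, fixed, 190 mm deep, 230 mm wide, about 40 mm high in front and 150 mm at the back; its deck slopes up away from the robot at 30 degrees. Cassette bay on the left of the deck, captive screw on the right. Origin: middle of its underside; x to its back, y left, z up. A monitor 450 mm high stands near it, on the right.
- bay: Cassette bay on the deck. Origin: where the middle of the seated cassette's underside lies, on the bay floor. x up the slope, y left, z out of the deck (30 degrees from vertical, towards the robot). Guides 10 mm high have inner faces at y = +-31 mm. Screw axis at x = -1, y = -125 mm; its black housing, 24 mm high, spans y = -162 to -88 mm.
- lip (a point): Middle of the top edge of the steel lip at the bay's lower end: 14 mm above the bay floor; its inner face is 55 mm down-slope of the bay's origin (this point 59 mm). To load: hold the cassette parallel to the deck, its underside above the lip, push its upper end against the carriage until the lower end clears the lip (carriage pressed 13 to 22 mm), lower it to the floor, let go.
- carriage_face (a point): Middle of the front face of the orange carriage plate, 23 mm above the bay floor; 45 mm up-slope of the bay's origin when free, so that the bay is then 100 mm long, 10 mm too short for the cassette. The plate is 60 mm wide and reaches from 1 to 45 mm above the floor. The fixed black spring housing behind it, 46 mm high, begins 103 mm up-slope of the origin.
- carriage (a joint): How far the carriage is pressed up the slope, m: 0 free, 0.024 its end; the spring pushes with 4.5 N at 0 and 12 N at the end. About 0.010 with the cassette seated.
- knob_grip (a point): Middle of the captive screw's red knurled knob, on its axis: a cylinder of 40 mm diameter, 34 mm high (17 mm above and below this point). The axis is the bay's z axis. At rest its lower face is 36 mm above the deck, 2 mm above an aluminium collar 50 mm wide. The point moves out with the screw. The turning force is small (under 0.3 N m).
- screw_pull (a joint): How far the screw is pulled out along its axis, m: 0 at rest, 0.016 the stop; the spring pulls back with 6 N at 0 and 11 N at the stop. Below about 0.009 it cannot turn (but for 0.1 rad of play). Once its thread has engaged it no longer springs back when let go: it rests at 0.009 and climbs to about 0.013 as it is driven.
- screw_turn (a joint): Angle of the screw, rad: 0 at the start, growing clockwise as seen looking at the knob, 2.4 the end stop. Turns only when pulled out; the thread holds it from about 0.3 on (let go before that, it springs in). It stays where it is left. It pushes the brass tongue.
- tongue_tip (a point): End of the brass locking tongue, 14 mm wide, 25 to 32 mm above the bay floor, at the bay's lower right, 38 mm down-slope of the bay's origin and at the start 36 mm right of it. Turning the screw to its end pushes it 23 mm left, over the edge of the seated cassette's base (22 mm high).
- jug: Bystander: clear glass jug, 234 mm high, 174 mm wide; origin under its middle.
- jar: Bystander: screw-cap sample jar with red cap, 52 mm across, 72 mm high; origin under its middle.
- torch: Bystander: black pocket torch lying down, 122 mm long, 36 mm thick; origin under its middle.
Mind the look-alikes: they are no part of the job. Of the things that look like the part that bears cassette_mid, the larger one is meant.

How it is judged:
On the way, in this order (a step that is already met when the one before it is completed fails the run):
1. the cassette lies seated in the bay, held by the sprung carriage (x of cassette_mid in the frame of bay between -0.005 and 0.006 m and y of cassette_mid in the frame of bay between -0.006 and 0.006 m and z of cassette_mid in the frame of bay between 0.021 and 0.0285 m and angle between the z axis of cassette_mid and the z axis of bay, either way round below 0.07 rad and value of joint carriage above 0.005 m), for 0.3 s.
2. the screw has been pulled out and turned far enough for its thread to hold it (value of joint screw_pull above 0.0075 m and value of joint screw_turn above 0.4 rad), for 0.2 s.
At the end, for the whole second after the job is handed in: The cassette lies flat in the bay (within 6 mm of its seat along and across the deck, 4 mm in height and 0.07 rad), with the carriage pressing on it; the screw is out on its thread (more than 9.5 mm) and turned clockwise at least 2.2 of its 2.4 rad; everything is at rest and released (all of step 1 and value of joint screw_turn above 2.2 rad and value of joint screw_pull above 0.0095 m and velocity of joint screw_turn below 0.05 rad/s); the robot touches nothing.
It fails at once if the jug, jar or torch is shoved more than 4 cm (distance of any of jug, jar, torch from where it was at the start of the episode above 0.04 m).
It fails at once if the jug or the jar is tipped over (angle between any of jug, jar's own z axis and vertical above 0.5 rad).
It also fails if it takes over 64 s, if anything falls off the work surface, if the arm or the gripper's body presses on something with over 40 N, if the wrist force passes 120 N, or if a joint passes its speed limit or range.

## Working session

There is one attempt and no reset: what is moved stays moved. The work goes in short steps, Python scripts to look and compute and a tool call to move; the robot and the scene stay as the last step left them, time stands still between calls to the robot, and variables do not carry over. Pictures are saved under pics/ and viewed, at most 10 in all, crops included, and the job is handed in when it is done.

Besides the shell and the picture viewer there is one more tool, called after "Emit:" by a JSON object that holds its "method" and its "body". arm_command: Moves the arm, as the interface text tells. Its arguments: {"type":"object","properties":{"deltas":{"type":"array"},"gripper":{"type":"number"}},"required":["deltas"]}

```bash
ls; mkdir -p pics; cat > h.py <<'E'
import numpy as np, cv2
from bench import manip
from scipy.spatial.transform import Rotation as R
def cap(n,f=None):
    p,d=manip.capture(n)
    if f: cv2.imwrite('pics/'+f,p[:,:,::-1])
    return p,d
def cloud(n,d):
    c=manip.calibration(n); v,u=np.mgrid[0:d.shape[0],0:d.shape[1]]
    P=np.stack([(u-c['cx'])/c['fx']*d,(v-c['cy'])/c['fy']*d,d],-1)
    Rm=R.from_rotvec(np.ravel(c['rvec'])).as_matrix()
    return (P-np.ravel(c['tvec']))@Rm   # world; d==0 invalid
E
python3 - <<'E'
from h import *
print(manip.get_obs(),manip.tip_reach)
for n in('top','side'):
    p,d=cap(n,n+'0.png'); np.savez(n+'0.npz',p=p,d=d)
    for t in('cassette_mid','haze_meter','carriage','knob_grip','lip','jug','jar','torch','tongue_tip'):
        for r in manip.find_in(t,n)[:3]: 
            b=np.array(r['bbox'])*[560,420,560,420]; print(n,t,round(r['score'],2),b.round(0))
E
```

```text
pics
{'time_s': 0.0, 'joint_positions': array([ 1.16202167e+00,  2.76553213e-01,  1.50608642e+00, -3.05570866e-05,
        1.36067810e+00, -1.21012086e-01]), 'dq': array([ 0.00051045,  0.00012849, -0.00039357, -0.00069614,  0.00075946,
        0.00101764]), 'effort': array([ 7.56729678e-04, -4.04575646e+01, -2.37235487e+01,  7.06463959e-02,
        3.41920427e-02, -1.13272636e-04]), 'tcp_pos': array([0.16300475, 0.55087177, 0.22164715]), 'eef_rot': array([-4.50387684e-01, -3.10871229e+00,  2.62717781e-03]), 'force': array([-0.79518401, -0.18992307, -0.21142683]), 'ft_torque': array([ 0.00866164,  0.0204116 , -0.05555606]), 'gripper_force': 0.0, 'grip_width': 0.09371107676514187} 0.017
top cassette_mid 0.63 [185. 248. 218. 285.]
top cassette_mid 0.55 [272. 134. 294. 160.]
top haze_meter 0.66 [225. 163. 328. 264.]
top carriage 0.54 [247. 186. 272. 210.]
top knob_grip 0.49 [277. 237. 292. 255.]
top lip 0.9 [237. 202. 264. 238.]
top jug 0.78 [350. 189. 419. 242.]
top jar 0.71 [194. 220. 213. 236.]
top jar 0.69 [246. 190. 278. 211.]
top torch 0.62 [131. 269. 165. 303.]
top torch 0.44 [184. 245. 222. 286.]
top tongue_tip 0.65 [279. 237. 292. 255.]
side cassette_mid 0.84 [324. 261. 369. 291.]
side cassette_mid 0.6 [200. 230. 227. 246.]
side haze_meter 0.92 [239. 177. 327. 270.]
side carriage 0.68 [257. 203. 282. 228.]
side knob_grip 0.53 [300. 190. 317. 208.]
side knob_grip 0.18 [241. 178. 327. 267.]
side lip 0.83 [270. 220. 299. 246.]
side lip 0.52 [259. 206. 283. 226.]
side jug 0.89 [248. 125. 286. 195.]
side jar 0.8 [295. 262. 318. 292.]
side torch 0.79 [370. 302. 420. 337.]
side tongue_tip 0.58 [301. 212. 314. 228.]
```

```bash
python3 - <<'E'
import cv2,numpy as np
a=cv2.imread('pics/top0.png')[100:340,100:440]; b=cv2.imread('pics/side0.png')[90:350,180:440]
cv2.imwrite('pics/t1.png',cv2.resize(a,None,fx=2.3,fy=2.3,interpolation=2)); cv2.imwrite('pics/s1.png',cv2.resize(b,None,fx=2.3,fy=2.3,interpolation=2))
E
```

```text
(no output)
```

View pics/t1.png

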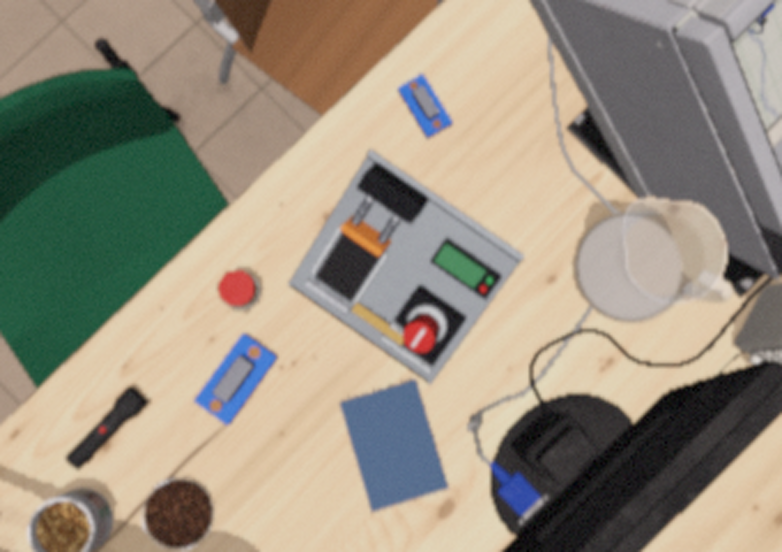

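View pics/s1.png

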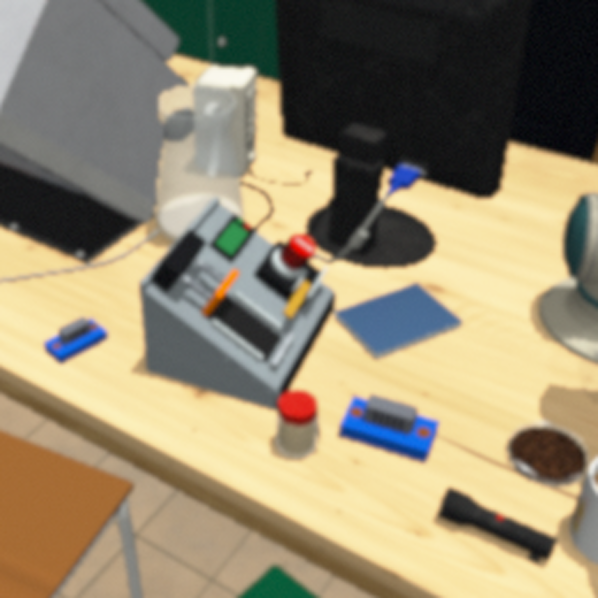

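The top view shows the larger blue cassette at about (203,265), the meter centred near (276,216), and the jar at (203,225), left of the meter. The smaller look-alike is at (284,146). Next I'll turn these into positions.

```bash
cat > m.py <<'E'
from h import *
D={n:np.load(n+'0.npz') for n in('top','side')}
for n in D:
    p,d=D[n]['p'],D[n]['d']; W=cloud(n,d); ok=d>0
    hsv=cv2.cvtColor(p,cv2.COLOR_RGB2HSV).astype(int); H,S,V=[hsv[...,i] for i in range(3)]
    def box(x0,y0,x1,y1):
        m=np.zeros(d.shape,bool); m[y0:y1,x0:x1]=1; return m
    cb=box(180,243,224,290) if n=='top' else box(320,256,374,296)
    blue=ok&cb&(H>100)&(H<125)&(S>150)
    allc=ok&cb&(W[...,2]>0.012)
    for nm,m in(('blue',blue),('all>12mm',allc)):
        q=W[m]; r=cv2.minAreaRect((q[:,:2]*1000).astype(np.float32)); print(n,nm,m.sum(),'z',np.percentile(q[:,2],[5,50,95]).round(4),r)
    rib=ok&cb&(W[...,2]>0.042); q=W[rib]; print(' rib',rib.sum(),q.mean(0).round(4),cv2.minAreaRect((q[:,:2]*1000).astype(np.float32)))
    mb=box(222,160,330,268) if n=='top' else box(236,175,330,272)
    gray=ok&mb&(S<60)&(V>90)&(W[...,2]>.03)
    q=W[gray]
    # ransac plane with 30deg tilt
    rng=np.random.default_rng(0); best=(0,)
    for _ in range(2000):
        a,b,c=q[rng.integers(0,len(q),3)]; nn=np.cross(b-a,c-a); l=np.linalg.norm(nn)
        if l<1e-6: continue
        nn/=l; nn*=np.sign(nn[2])
        if abs(nn[2]-.866)>.03: continue
        k=np.abs((q-a)@nn)<.004
        if k.sum()>best[0]: best=(k.sum(),k)
    qi=q[best[1]]; c=qi.mean(0); nn=np.linalg.svd(qi-c)[2][2]; nn*=np.sign(nn[2])
    print(n,'deck',len(qi),'n',nn.round(4),'tilt',np.degrees(np.arccos(nn[2])).round(2),'yaw',np.degrees(np.arctan2(-nn[1],-nn[0])).round(2),'c',c.round(4))
    for nm,m in(('orange',mb&(H>6)&(H<16)&(S>150)),('red',mb&((H<4)|(H>174))&(S>150)),('jar',ok&(box(190,215,216,240) if n=='top' else box(292,255,320,296))&((H<4)|(H>174))&(S>130)),('brass',mb&(H>17)&(H<26)&(S>100)&(V>120))):
        q=W[m&ok]; print(' ',nm,len(q),q.mean(0).round(4),q.min(0).round(3),q.max(0).round(3))
    above=ok&mb&(W[...,2]>.02); q=W[above]; print(' footprint',cv2.minAreaRect((q[:,:2]*1000).astype(np.float32)))
E
python3 m.py
```

```text
top blue 267 z [0.0176 0.0217 0.0266] ((394.984130859375, 145.57000732421875), (49.483009338378906, 103.30307006835938), 55.26847839355469)
top all>12mm 692 z [0.0177 0.0233 0.0523] ((393.641845703125, 146.67831420898438), (56.742042541503906, 109.94825744628906), 54.59488296508789)
 rib 170 [0.3941 0.1464 0.0497] ((393.4225158691406, 146.42288208007812), (25.181421279907227, 60.34218215942383), 54.860843658447266)
top deck 2456 n [-0.4157  0.2863  0.8633] tilt 30.31 yaw -34.56 c [ 0.5348 -0.0747  0.0939]
  orange 142 [ 0.5665 -0.0223  0.1312] [ 0.443 -0.072  0.084] [0.588 0.003 0.147]
  red 150 [ 0.455  -0.0985  0.1339] [ 0.428 -0.173  0.077] [ 0.51  -0.073  0.148]
  jar 177 [0.5095 0.1395 0.0711] [0.489 0.119 0.065] [0.53  0.16  0.079]
  brass 81 [ 0.4667 -0.0385  0.0858] [ 0.44  -0.069  0.078] [ 0.489 -0.011  0.093]
 footprint ((532.2717895507812, -69.27212524414062), (230.30812072753906, 193.43814086914062), 55.4095344543457)
side blue 377 z [0.0103 0.0192 0.0229] ((397.91064453125, 152.6644744873047), (55.68324661254883, 103.99405670166016), 54.67399215698242)
side all>12mm 689 z [0.0151 0.0208 0.0484] ((398.6236267089844, 150.17242431640625), (59.65851974487305, 110.01934814453125), 55.12705993652344)
 rib 147 [0.3985 0.1517 0.0471] ((398.21533203125, 149.59237670898438), (25.808345794677734, 59.747798919677734), 55.027549743652344)
side deck 1830 n [-0.4137  0.2871  0.8639] tilt 30.24 yaw -34.75 c [ 0.543  -0.0462  0.0846]
  orange 77 [ 0.5657 -0.0028  0.1167] [ 0.449 -0.171  0.064] [0.598 0.154 0.142]
  red 247 [0.4951 0.0631 0.0905] [ 0.435 -0.102  0.003] [0.535 0.167 0.143]
  jar 172 [0.516  0.1469 0.0676] [0.495 0.053 0.003] [0.535 0.168 0.073]
  brass 248 [ 0.512  -0.1214  0.0295] [ 0.307 -0.436 -0.009] [0.693 0.054 0.108]
 footprint ((555.1556396484375, -125.6163330078125), (541.578125, 349.3097229003906), 73.30375671386719)
```

```bash
cat >> h.py <<'E'
def bayR(yaw=np.radians(-34.65)): return (R.from_euler('z',yaw)*R.from_euler('y',-np.pi/6)).as_matrix()
E
cat > m2.py <<'E'
from h import *
B=bayR(); O=np.array([0.53,-0.07,0.0])
for n in('top','side'):
    z=np.load(n+'0.npz'); p,d=z['p'],z['d']; W=cloud(n,d); L=(W-O)@B
    hsv=cv2.cvtColor(p,cv2.COLOR_RGB2HSV).astype(int); H,S,V=[hsv[...,i] for i in range(3)]
    mb=np.zeros(d.shape,bool); 
    if n=='top': mb[160:268,222:330]=1
    else: mb[175:272,236:330]=1
    mb&=(d>0)&(W[...,2]>.02)&(W[...,0]>.4)&(W[...,0]<.66)&(W[...,1]<.07)&(W[...,1]>-.2)
    def st(nm,m):
        q=L[m&mb]; print(n,nm,len(q),'med',np.median(q,0).round(4),'p3',np.percentile(q,3,0).round(4),'p97',np.percentile(q,97,0).round(4))
    red=((H<5)|(H>174))&(S>140)
    st('deck',(S<60)&(V>100)&(np.abs(L[...,2]-np.median(L[mb][:,2]))<.006))
    dz=np.median(L[mb&(S<60)&(V>100)][:,2])
    st('knob',red&(L[...,2]>dz+.02))
    st('knobtop',red&(L[...,2]>dz+.064))
    st('orange',(H>5)&(H<17)&(S>150)&(L[...,2]>dz))
    st('brass',(H>17)&(H<27)&(S>90)&(V>110)&(L[...,2]>dz+.01))
    st('black',(V<70)&(L[...,2]<dz+.01)&(L[...,1]>0))
    # rectified map of deck frame
    q=L[mb];c=p[mb]; im=np.zeros((520,520,3),np.uint8)
    iy=((0.13-q[:,0])*2000).astype(int); ix=((0.13-q[:,1])*2000).astype(int); k=(iy>=0)&(iy<515)&(ix>=0)&(ix<515)
    for a,b,cc in zip(iy[k],ix[k],c[k]): cv2.rectangle(im,(int(b)-2,int(a)-2),(int(b)+2,int(a)+2),cc[::-1].tolist(),-1)
    cv2.imwrite(f'pics/rect_{n}.png',im)
    # height profile along the bay
    for y in (0.05,0.06): 
        s=mb&(np.abs(L[...,1]-y)<.006)
        for x in np.arange(-.11,.12,.005):
            t=s&(np.abs(L[...,0]-x)<.0025)
            if t.sum(): print((round(x,3),round(np.median(L[t][:,2])-dz,4)),end=' ')
        print()
E
python3 m2.py; python3 -c "
import cv2,numpy as np
cv2.imwrite('pics/r.png',cv2.resize(np.hstack([cv2.imread('pics/rect_%s.png'%n) for n in('top','side')]),(800,400)))"
```

```text
top deck 2592 med [ 0.0638 -0.0018  0.0783] p3 [-0.0587 -0.1078  0.0749] p97 [0.155  0.1115 0.085 ]
top knob 142 med [ 0.0236 -0.0649  0.1464] p3 [-0.0011 -0.0827  0.1092] p97 [ 0.0374 -0.045   0.1512]
top knobtop 106 med [ 0.0203 -0.0668  0.1473] p3 [ 0.0015 -0.08    0.1432] p97 [ 0.0365 -0.0457  0.1519]
top orange 137 med [0.0716 0.0606 0.1189] p3 [0.063  0.0355 0.0864] p97 [0.0744 0.086  0.1261]
top brass 93 med [-0.018  -0.0085  0.1092] p3 [-0.0246 -0.0464  0.1051] p97 [-0.0119  0.0216  0.1138]
top black 367 med [0.0047 0.0622 0.078 ] p3 [-0.0275  0.0378  0.0734] p97 [0.0375 0.0867 0.0823]
(np.float64(-0.07), np.float64(-0.0092)) (np.float64(-0.065), np.float64(-0.0028)) (np.float64(-0.06), np.float64(-0.0012)) (np.float64(-0.055), np.float64(-0.0025)) (np.float64(-0.045), np.float64(0.0113)) (np.float64(-0.04), np.float64(0.0121)) (np.float64(-0.035), np.float64(0.0042)) (np.float64(-0.03), np.float64(0.0001)) (np.float64(-0.025), np.float64(0.0012)) (np.float64(-0.02), np.float64(-0.0002)) (np.float64(-0.015), np.float64(-0.0011)) (np.float64(-0.01), np.float64(-0.0005)) (np.fl
[... 4769 characters left out ...]
np.float64(-0.0006)) (np.float64(0.0), np.float64(-0.0001)) (np.float64(0.005), np.float64(-0.0012)) (np.float64(0.01), np.float64(0.0004)) (np.float64(0.015), np.float64(-0.0009)) (np.float64(0.02), np.float64(-0.001)) (np.float64(0.025), np.float64(-0.0001)) (np.float64(0.03), np.float64(-0.0006)) (np.float64(0.035), np.float64(-0.0006)) (np.float64(0.04), np.float64(-0.0007)) (np.float64(0.045), np.float64(-0.0001)) (np.float64(0.05), np.float64(0.0003)) (np.float64(0.055), np.float64(-0.0004)) (np.float64(0.06), np.float64(-0.0014)) (np.float64(0.065), np.float64(0.0446)) (np.float64(0.07), np.float64(0.0449)) (np.float64(0.075), np.float64(0.0424)) (np.float64(0.11), np.float64(0.0013))
```

View pics/r.png

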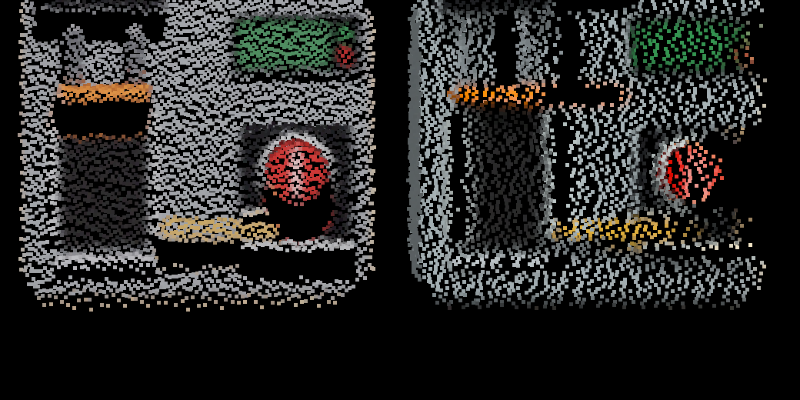

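The rectified deck maps agree on the bay layout: origin local x ≈ 18.5 mm and y ≈ 62–66 mm. The two cameras differ by about 5 mm in y and 3 mm in z. Grasping the rib will show which is biased.

```bash
cat >> h.py <<'E'
O0=np.array([0.53,-0.07,0.0])
def toolR(): # tool z=-zb, tool y=yb, tool x=-xb
    B=bayR(); return np.c_[-B[:,0],B[:,1],-B[:,2]]
def downR(yaw=np.radians(-34.65)): # tool down, y along bay y
    c,s=np.cos(yaw),np.sin(yaw); return np.array([[-c,-s,0],[-s,c,0],[0,0,-1]])
def go(pos,Rt):
    o=manip.get_obs(); Rc=R.from_rotvec(o['eef_rot']).as_matrix()
    w=R.from_matrix(Rc.T@Rt).as_rotvec(); t=Rt.T@(np.array(pos)-o['tcp_pos'])
    print('turn',w.round(4),'then shift(new axes)',t.round(4),'| now-axes shift',(Rc.T@(np.array(pos)-o['tcp_pos'])).round(4))
E
python3 - <<'E'
from h import *
bo=O0+bayR()@[0.0185,0.064,0.0765]; print('bay',bo, 'knob',bo+bayR()@[-.001,-.125,.053])
go([.396,.1485,.15],downR())
z=np.load('top0.npz'); W=cloud('top',z['d']); m=(z['d']>0)&(W[...,2]>.12)
for lo in (.12,.25,.35):
    q=W[(z['d']>0)&(W[...,2]>lo)&(W[...,2]<.6)]
    # nearest points to segment base-knob
    k=bo[:2]+0; t=np.clip(q[:,:2]@np.array([.455,-.11])/(.455**2+.11**2),0,1.1); dd=np.linalg.norm(q[:,:2]-t[:,None]*np.array([.455,-.11]),axis=1)
    i=np.argsort(dd)[:400]; print(lo,len(q),q[i[::80]].round(2).tolist())
E
```

```text
bay [ 0.54810187 -0.00471271  0.07550094] knob [ 0.45451924 -0.0919835   0.12090029]
turn [ 1.00e-04 -0.00e+00  3.17e-01] then shift(new axes) [-0.4206 -0.1991  0.0725] | now-axes shift [-0.3375 -0.3203  0.0725]
0.12 44911 [[0.09, -0.02, 0.18], [0.02, -0.01, 0.22], [0.04, -0.01, 0.21], [0.06, -0.01, 0.2], [0.09, -0.03, 0.17]]
0.25 30538 [[0.17, -0.14, 0.44], [0.18, -0.15, 0.38], [0.2, -0.16, 0.41], [0.21, -0.16, 0.42], [0.16, -0.15, 0.28]]
0.35 19300 [[0.17, -0.14, 0.44], [0.18, -0.15, 0.38], [0.2, -0.16, 0.41], [0.18, -0.15, 0.45], [0.19, -0.16, 0.45]]
```

Emit:
{"method": "arm_command", "body": {"deltas": [[[0,0,0],[0,0,0.11]],[[0,0,0],[0,0,0.11]],[[0,0,0],[0,0,0.104]]], "gripper": 1}}

```text
time_s: 1.3
tcp_pos: [0.1632, 0.5514, 0.2225]
eef_rot: [0.953, 2.994, 0.0]
force: [-0.4, -0.3, 1.3]
grip_width: 0.0939
gripper_force: 0.0
```

Emit:
{"method": "arm_command", "body": {"deltas": [[[-0.035,-0.0166,0.006],[0,0,0]],[[-0.035,-0.0166,0.006],[0,0,0]],[[-0.035,-0.0166,0.006],[0,0,0]],[[-0.035,-0.0166,0.006],[0,0,0]],[[-0.035,-0.0166,0.006],[0,0,0]],[[-0.035,-0.0166,0.006],[0,0,0]],[[-0.035,-0.0166,0.006],[0,0,0]],[[-0.035,-0.0166,0.006],[0,0,0]],[[-0.035,-0.0166,0.006],[0,0,0]],[[-0.035,-0.0166,0.006],[0,0,0]],[[-0.035,-0.0166,0.006],[0,0,0]],[[-0.035,-0.0166,0.006],[0,0,0]],[[0,0,0],[0,0,0]],[[0,0,0],[0,0,0]]]}}

```text
time_s: 2.7
tcp_pos: [0.3927, 0.1467, 0.1504]
eef_rot: [-0.95, -2.994, -0.001]
force: [0.1, -0.4, 1.0]
grip_width: 0.0943
gripper_force: 0.0
```

```bash
python3 - <<'E'
from h import *
go([.396,.1485,.042],downR()); print(manip.get_obs()['tcp_pos'],manip.get_obs()['joint_positions'].round(2))
E
```

```text
turn [ 0.0002 -0.0008 -0.0098] then shift(new axes) [-0.0017  0.0033  0.1084] | now-axes shift [-0.0017  0.0033  0.1084]
[0.39273429 0.14670639 0.15044832] [ 0.19  0.1   1.93  0.    1.12 -0.77]
```

Emit:
{"method": "arm_command", "body": {"deltas": [[[-0.0017,0.0033,0.02],[0,0,0]],[[0,0,0.025],[0,0,0]],[[0,0,0.025],[0,0,0]],[[0,0,0.02],[0,0,0]],[[0,0,0.01],[0,0,0]],[[0,0,0.008],[0,0,0]],[[0,0,0],[0,0,0]],[[0,0,0],[0,0,0]]]}}

```text
time_s: 3.5
tcp_pos: [0.3964, 0.1493, 0.043]
eef_rot: [0.945, 2.995, 0.001]
force: [0.7, 0.6, -0.2]
grip_width: 0.0937
gripper_force: 0.0
```

Emit:
{"method": "arm_command", "body": {"deltas": [[[0,0,0],[0,0,0]],[[0,0,0],[0,0,0]],[[0,0,0],[0,0,0]],[[0,0,0],[0,0,0]],[[0,0,0],[0,0,0]],[[0,0,0],[0,0,0]],[[0,0,0],[0,0,0]],[[0,0,0],[0,0,0]]], "gripper": 0}}

```text
time_s: 4.3
tcp_pos: [0.3959, 0.1488, 0.0424]
eef_rot: [-0.946, -2.996, -0.0]
force: [0.1, 0.7, -0.8]
grip_width: 0.0334
gripper_force: 0.0
```

```bash
cat > mc.py <<'E'
from h import *
import sys
def cass(n,f=None):
    p,d=cap(n,f); W=cloud(n,d); o=manip.get_obs()
    Rt=R.from_rotvec(o['eef_rot']).as_matrix(); L=(W-o['tcp_pos'])@Rt
    hsv=cv2.cvtColor(p,cv2.COLOR_RGB2HSV).astype(int); H,S=hsv[...,0],hsv[...,1]
    m=(d>0)&(H>100)&(H<125)&(S>150)&(np.abs(L)<[.08,.05,.06]).all(-1)
    q=L[m]; print(n,'blue in tool frame',len(q),'p2',np.percentile(q,2,0).round(4),'p98',np.percentile(q,98,0).round(4))
    r=cv2.minAreaRect((q[:,:2]*1000).astype(np.float32)); print('  rect',np.round(r[0],1),np.round(r[1],1),round(r[2],2)); return p,d
if __name__=='__main__':
    for n in('top','side'): cass(n,sys.argv[1]+n+'.png')
    print(manip.get_obs()['tcp_pos'],manip.get_obs()['grip_width'])
E
python3 mc.py g
```

```text
top blue in tool frame 72 p2 [-0.0517 -0.0272  0.0161] p98 [-0.0267  0.0209  0.0262]
  rect [-42.1  -3.9] [25.4 50. ] 11.41
side blue in tool frame 337 p2 [-0.0494 -0.0197  0.0204] p98 [0.0509 0.031  0.0355]
  rect [0.7 3.9] [104.   55.8] 0.37
[0.39584575 0.14875127 0.04244773] 0.025428925076864502
```

Emit:
{"method": "arm_command", "body": {"deltas": [[[0,0,0],[0,0,0]],[[0,0,0],[0,0,0]],[[0,0,0],[0,0,0]],[[0,0,0],[0,0,0]]]}}

```text
time_s: 4.8
tcp_pos: [0.3957, 0.1487, 0.0424]
eef_rot: [-0.946, -2.996, 0.0]
force: [-0.2, -1.9, 1.0]
grip_width: 0.0237
gripper_force: 30.0
```

Emit:
{"method": "arm_command", "body": {"deltas": [[[0,0,-0.02],[0,0,0]],[[0,0,-0.03],[0,0,0]],[[0,0,-0.03],[0,0,0]],[[0,0,-0.04],[0,0,0]],[[0,0,-0.04],[0,0,0]],[[0,0,-0.02],[0,0,0]],[[0,0,0],[0,0,0]],[[0,0,0],[0,0,0]]]}}

```text
time_s: 5.6
tcp_pos: [0.3954, 0.1488, 0.2216]
eef_rot: [-0.946, -2.995, 0.0]
force: [-0.1, 0.7, -2.6]
grip_width: 0.0237
gripper_force: 30.0
```

```bash
python3 mc.py l; python3 - <<'E'
from h import *
bo=O0+bayR()@[0.0185,0.064,0.0765]
go(bo+bayR()@[-.02,0,.042+.05],toolR())
E
```

```text
top blue in tool frame 125 p2 [-0.0526 -0.026   0.0162] p98 [-0.0261  0.0235  0.0245]
  rect [-39.5  -1.2] [27.4 51.4] 1.23
side blue in tool frame 483 p2 [-0.0517 -0.0161  0.0199] p98 [0.0514 0.0323 0.0404]
  rect [-0.7  4.6] [108.4  57.2] 0.58
[0.39458265 0.14862377 0.22057876] 0.023381464354501804
turn [-0.0043 -0.5264 -0.0062] then shift(new axes) [-0.0923 -0.0389  0.1404] | now-axes shift [-0.1506 -0.0376  0.0751]
```

Emit:
{"method": "arm_command", "body": {"deltas": [[[0,0,0],[0,-0.131,0]],[[0,0,0],[0,-0.131,0]],[[0,0,0],[0,-0.131,0]],[[0,0,0],[0,-0.131,0]],[[-0.02,-0.008,0],[0,0,0]],[[-0.02,-0.008,0],[0,0,0]],[[-0.02,-0.008,0.01],[0,0,0]],[[-0.02,-0.008,0.02],[0,0,0]],[[-0.012,-0.008,0.03],[0,0,0]],[[0,0,0.03],[0,0,0]],[[0,0,0.03],[0,0,0]],[[0,0,0.01],[0,0,0]],[[0,0,0],[0,0,0]],[[0,0,0],[0,0,0]],[[0,0,0],[0,0,0]]]}}

```text
time_s: 7.2
tcp_pos: [0.4917, 0.0336, 0.157]
eef_rot: [0.792, 2.51, -0.211]
force: [-0.2, -0.4, -1.0]
grip_width: 0.0239
gripper_force: 30.0
```

```bash
cat >> h.py <<'E'
BO=O0+bayR()@[0.0185,0.0625,0.0777]
def inbay():
    o=manip.get_obs(); print('tcp in bay',((o['tcp_pos']-BO)@bayR()).round(4),'F bay',(o['force']@bayR()).round(1),'grip',round(o['grip_width'],4),'t',round(o['time_s'],2),'q',o['joint_positions'].round(2))
E
python3 mc.py b; python3 - <<'E'
from h import *
inbay(); go(BO+bayR()@[-.02,0,.042+.022],toolR())
a=cv2.imread('pics/btop.png')[140:280,200:340]; b=cv2.imread('pics/bside.png')[150:290,220:360]
cv2.imwrite('pics/b.png',cv2.resize(np.hstack([a,b]),(800,400),interpolation=2))
E
```

```text
top blue in tool frame 257 p2 [-0.0558 -0.0292  0.0162] p98 [-0.0043  0.023   0.0376]
  rect [-20.1  -2.8] [53.9 72.3] 89.44
side blue in tool frame 393 p2 [-0.0512 -0.0216  0.019 ] p98 [0.0526 0.033  0.0384]
  rect [0.5 3.8] [ 60.6 107.6] 90.0
[0.49175822 0.03361117 0.15713487] 0.02393137916496941
tcp in bay [-0.0182  0.001   0.1036] F bay [-0.1 -0.3 -2.3] grip 0.0239 t 7.3 q [ 0.2   0.07  2.09 -0.61  0.69 -0.34]
turn [-0.0015  0.0019 -0.0062] then shift(new axes) [ 0.0018 -0.001   0.0396] | now-axes shift [ 0.0019 -0.0009  0.0396]
```

View pics/b.png

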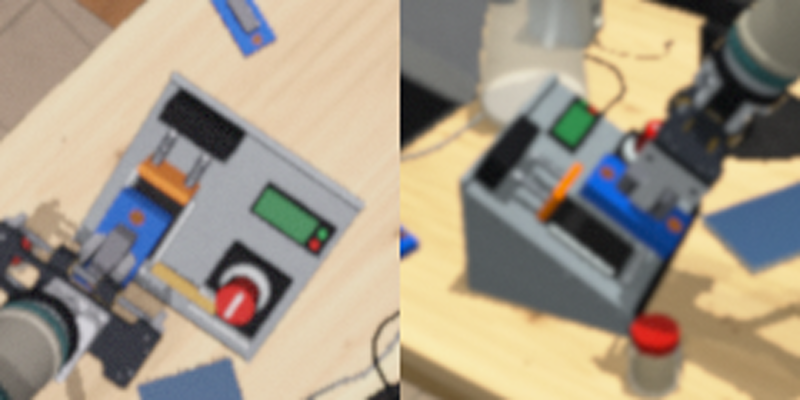

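The top view has the cassette over the bay, aligned, with the orange carriage ahead of it. I'll descend to just above the lip and apply the small yaw correction.

Emit:
{"method": "arm_command", "body": {"deltas": [[[0.002,-0.001,0.01],[-0.001,0.002,-0.006]],[[0,0,0.01],[0,0,0]],[[0,0,0.01],[0,0,0]],[[0,0,0.009],[0,0,0]],[[0,0,0],[0,0,0]],[[0,0,0],[0,0,0]],[[0,0,0],[0,0,0]]]}}

```text
time_s: 8.0
tcp_pos: [0.5055, 0.022, 0.1212]
eef_rot: [0.786, 2.516, -0.213]
force: [0.7, 0.5, -1.7]
grip_width: 0.0237
gripper_force: 30.0
```

```bash
cat > mb.py <<'E'
from h import *
import sys
def look(n,f=None):
    p,d=cap(n,f); W=cloud(n,d); L=(W-BO)@bayR()
    hsv=cv2.cvtColor(p,cv2.COLOR_RGB2HSV).astype(int); H,S,V=[hsv[...,i] for i in range(3)]
    ok=(d>0)&(np.abs(L[...,0])<.12)&(np.abs(L[...,1])<.05)&(L[...,2]>-.01)&(L[...,2]<.1)
    for nm,m in(('blue',(H>100)&(H<125)&(S>150)),('orange',(H>5)&(H<17)&(S>150)&(L[...,2]>.03)&(L[...,0]>.02)),('floor',(V<70)&(L[...,2]<.006))):
        q=L[m&ok]
        if len(q)>5: print(n,nm,len(q),'p3',np.percentile(q,3,0).round(4),'p97',np.percentile(q,97,0).round(4),'med',np.median(q,0).round(4))
    return p,d,L
if __name__=='__main__':
    for n in('top','side'): look(n,sys.argv[1]+n+'.png')
    inbay()
E
python3 mb.py c
```

```text
top blue 216 p3 [-0.0369 -0.0281  0.0316] p97 [0.0348 0.0223 0.0473] med [ 0.0169 -0.0103  0.0428]
top orange 92 p3 [ 0.0473 -0.0266  0.0316] p97 [0.056  0.0241 0.0488] med [ 0.0533 -0.0004  0.0428]
side blue 443 p3 [-0.0738 -0.0212 -0.0034] p97 [0.0326 0.0316 0.0428] med [-0.0147  0.0256  0.0385]
side orange 46 p3 [ 0.0461 -0.0209  0.0336] p97 [0.0546 0.0352 0.0452] med [0.0501 0.0141 0.0421]
side floor 109 p3 [-0.0861 -0.0117 -0.0083] p97 [0.0414 0.0406 0.0004] med [-0.0038  0.0122 -0.0031]
tcp in bay [-0.0205 -0.0006  0.0637] F bay [-0.5 -0.2 -1. ] grip 0.0239 t 8.1 q [ 0.16  0.13  2.13 -0.67  0.59 -0.29]
```

Emit:
{"method": "arm_command", "body": {"deltas": [[[-0.002,0.0017,0.001],[0,0,0]],[[-0.004,0,0.001],[0,0,0]],[[-0.004,0,0],[0,0,0]],[[-0.004,0,0],[0,0,0]],[[-0.004,0,0],[0,0,0]],[[-0.004,0,0],[0,0,0]],[[-0.004,0,0],[0,0,0]],[[-0.002,0,0],[0,0,0]],[[0,0,0],[0,0,0]],[[0,0,0],[0,0,0]],[[0,0,0],[0,0,0]]]}}

```text
time_s: 9.2
tcp_pos: [0.5244, 0.0102, 0.1312]
eef_rot: [0.789, 2.521, -0.211]
force: [-6.2, 8.5, -3.5]
grip_width: 0.0239
gripper_force: 30.0
```

```bash
python3 mb.py d
```

```text
top blue 158 p3 [-0.0124 -0.028   0.0361] p97 [0.052  0.0227 0.0448] med [ 0.0331 -0.0138  0.0408]
top orange 79 p3 [ 0.0524 -0.0269  0.0307] p97 [0.0692 0.0249 0.0485] med [ 0.0666 -0.0016  0.0421]
side blue 400 p3 [-0.0454 -0.017   0.0168] p97 [0.0513 0.0324 0.0404] med [0.0064 0.0271 0.0361]
side orange 41 p3 [ 0.0602 -0.021   0.0342] p97 [0.0673 0.0327 0.0444] med [0.0637 0.0092 0.042 ]
side floor 94 p3 [-0.0859 -0.0304 -0.0093] p97 [0.0634 0.041  0.0024] med [-0.0185  0.0145 -0.0035]
tcp in bay [0.0036 0.0003 0.0611] F bay [-10.    3.9   2.1] grip 0.024 t 9.3 q [ 0.12  0.14  2.09 -0.62  0.61 -0.38]
```

```bash
python3 - <<'E'
from h import *
a=cv2.imread('pics/dtop.png')[160:260,210:310]; b=cv2.imread('pics/dside.png')[170:270,240:340]
cv2.imwrite('pics/d.png',cv2.resize(np.hstack([a,b]),(800,400),interpolation=2))
E
```

```text
(no output)
```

View pics/d.png

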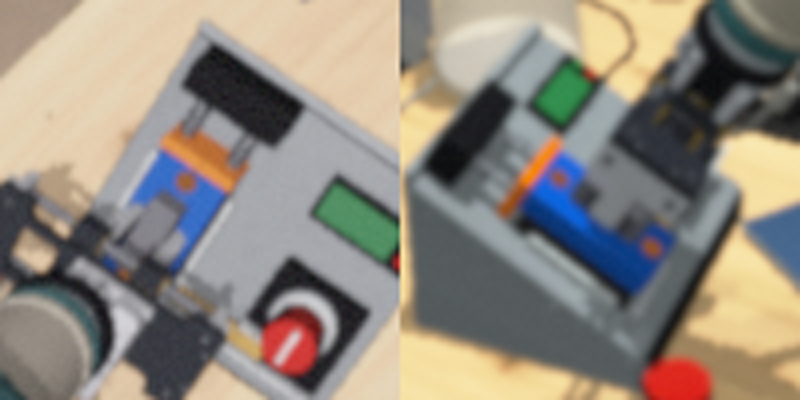

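The cassette is pressing the carriage back (orange against its upper end), with its lower end just at the lip. I'll push 4 mm more, then lower.

Emit:
{"method": "arm_command", "body": {"deltas": [[[-0.003,0.0006,0],[0,0,0]],[[-0.002,0,0],[0,0,0]],[[0,0,0],[0,0,0]],[[0,0,0.003],[0,0,0]],[[0,0,0.003],[0,0,0]],[[0,0,0],[0,0,0]]]}}

```text
time_s: 9.9
tcp_pos: [0.529, 0.0058, 0.1275]
eef_rot: [0.791, 2.523, -0.215]
force: [-8.1, 7.1, -4.2]
grip_width: 0.0237
gripper_force: 30.0
```

```bash
python3 -c "
from h import *
inbay()"
```

```text
tcp in bay [ 0.0072 -0.0007  0.0546] F bay [-11.3   1.3   1.7] grip 0.0237 t 9.9 q [ 0.11  0.15  2.08 -0.62  0.6  -0.39]
```

Emit:
{"method": "arm_command", "body": {"deltas": [[[0,0.0015,0.002],[0,0,0]],[[0,0,0.003],[0,0,0]],[[0,0,0.003],[0,0,0]],[[0,0,0],[0,0,0]],[[0,0,0.002],[0,0,0]],[[0,0,0],[0,0,0]],[[0,0,0],[0,0,0]]]}}

```text
time_s: 10.6
tcp_pos: [0.5334, 0.0038, 0.1187]
eef_rot: [0.792, 2.524, -0.216]
force: [-8.2, 6.3, -3.5]
grip_width: 0.0237
gripper_force: 30.0
```

```bash
python3 mb.py e
```

```text
top blue 119 p3 [ 0.0064 -0.0273  0.0195] p97 [0.0472 0.0238 0.0287] med [ 0.0336 -0.0133  0.0242]
top orange 80 p3 [ 0.0632 -0.0269  0.0307] p97 [0.0722 0.0244 0.0487] med [ 0.07   -0.0022  0.0431]
side blue 315 p3 [-0.0442 -0.0191  0.0088] p97 [0.0546 0.0322 0.0246] med [0.0099 0.0243 0.0205]
side orange 45 p3 [ 0.0626 -0.0226  0.032 ] p97 [0.0711 0.0336 0.0439] med [0.0668 0.0115 0.0416]
side floor 28 p3 [-0.0864 -0.0454 -0.0098] p97 [0.1128 0.0459 0.005 ] med [-0.0843 -0.0005 -0.0082]
tcp in bay [0.0069 0.0002 0.0447] F bay [-11.4  -0.4   2.2] grip 0.0234 t 10.7 q [ 0.11  0.17  2.09 -0.64  0.58 -0.37]
```

Emit:
{"method": "arm_command", "body": {"deltas": [[[0,0,0.002],[0,0,0]],[[0,0,0.002],[0,0,0]],[[0,0,0.001],[0,0,0]],[[0,0,0],[0,0,0]],[[0,0,0],[0,0,0]]]}}

```text
time_s: 11.2
tcp_pos: [0.5346, 0.0027, 0.1167]
eef_rot: [0.792, 2.521, -0.216]
force: [-24.1, 12.4, 18.6]
grip_width: 0.0236
gripper_force: 30.1
```

```bash
python3 -c "
from h import *
inbay(); go(BO+bayR()@[0,0,.042],toolR())"
```

```text
tcp in bay [ 0.0073 -0.0001  0.0421] F bay [-14.   -3.5  29.5] grip 0.0236 t 11.2 q [ 0.1   0.17  2.09 -0.65  0.57 -0.36]
turn [-0.0071 -0.008  -0.0023] then shift(new axes) [0.0073 0.0001 0.0001] | now-axes shift [0.0073 0.0001 0.0002]
```

Emit:
{"method": "arm_command", "body": {"deltas": [[[0,0,-0.0015],[0,0,0]],[[0,0,0],[0,0,0]]]}}

```text
time_s: 11.4
tcp_pos: [0.5346, 0.0028, 0.1167]
eef_rot: [0.792, 2.523, -0.216]
force: [-15.3, 8.0, 4.9]
grip_width: 0.0237
gripper_force: 30.0
```

Emit:
{"method": "arm_command", "body": {"deltas": [[[0,0,0],[0,0,0]],[[0,0,0],[0,0,0]],[[0,0,0],[0,0,0]],[[0,0,0],[0,0,0]],[[0,0,-0.01],[0,0,0]],[[0,0,-0.02],[0,0,0]],[[0,0,-0.03],[0,0,0]],[[0,0,-0.04],[0,0,0]],[[0,0,-0.04],[0,0,0]],[[0.03,-0.03,0],[0,0,0]],[[0,0,0],[0,0,0]],[[0,0,0],[0,0,0]]], "gripper": 1}}

```text
time_s: 12.6
tcp_pos: [0.4432, 0.0329, 0.2257]
eef_rot: [0.785, 2.516, -0.212]
force: [1.4, -0.4, -0.4]
grip_width: 0.094
gripper_force: 0.0
```

```bash
python3 mb.py f; python3 - <<'E'
from h import *
a=cv2.imread('pics/ftop.png')[160:260,210:310]; b=cv2.imread('pics/fside.png')[170:270,240:340]
cv2.imwrite('pics/f.png',cv2.resize(np.hstack([a,b]),(800,400),interpolation=2))
E
```

```text
top blue 265 p3 [-0.0466 -0.027   0.0177] p97 [0.0388 0.0237 0.0275] med [ 0.0006 -0.0143  0.0224]
top orange 82 p3 [ 0.0574 -0.0267  0.031 ] p97 [0.0663 0.024  0.0487] med [ 0.0637 -0.0022  0.0419]
side blue 313 p3 [-0.0497 -0.0208  0.0086] p97 [0.0482 0.0315 0.0239] med [0.0013 0.0209 0.0188]
side orange 42 p3 [ 0.0565 -0.0216  0.0326] p97 [0.0646 0.0338 0.0439] med [0.0603 0.0104 0.041 ]
side floor 10 p3 [-0.0867 -0.0294 -0.0099] p97 [0.1152 0.0437 0.0054] med [-0.0856  0.0306 -0.0077]
tcp in bay [-0.0167 -0.026   0.1824] F bay [ 0.   0.  -0.5] grip 0.0939 t 12.7 q [ 0.23 -0.08  2.04 -0.5   0.88 -0.47]
```

View pics/f.png

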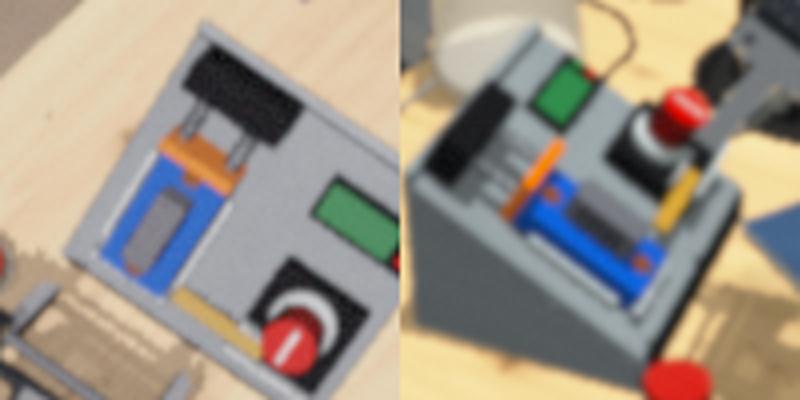

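Seated: the cassette lies between the guides behind the lip, and the carriage is 10.4 mm back from its free position. Next is the knob.

```bash
python3 -c "
from h import *
go(BO+bayR()@[-.0005,-.1245,.12],toolR())"
```

```text
turn [-0.0012 -0.0005 -0.0005] then shift(new axes) [-0.0162 -0.0985  0.0624] | now-axes shift [-0.0162 -0.0984  0.0625]
```

Emit:
{"method": "arm_command", "body": {"deltas": [[[-0.004,-0.02,0.01],[0,0,0]],[[-0.004,-0.025,0.01],[0,0,0]],[[-0.004,-0.025,0.01],[0,0,0]],[[-0.004,-0.0285,0.01],[0,0,0]],[[0,0,0.012],[0,0,0]],[[0,0,0.01],[0,0,0]],[[0,0,0],[0,0,0]],[[0,0,0],[0,0,0]],[[0,0,0],[0,0,0]]]}}

```text
time_s: 13.6
tcp_pos: [0.4255, -0.0736, 0.1803]
eef_rot: [0.785, 2.516, -0.212]
force: [-0.0, 0.4, -0.5]
grip_width: 0.0942
gripper_force: 0.0
```

```bash
python3 -c "
from h import *
inbay();go(BO+bayR()@[-.0005,-.1245,.055],toolR())
p,d=cap('top','k.png'); cap('side','ks.png')
a=cv2.imread('pics/k.png')[180:280,230:330];b=cv2.imread('pics/ks.png')[150:250,260:360]
cv2.imwrite('pics/k2.png',cv2.resize(np.hstack([a,b]),(800,400),interpolation=2))"
```

```text
tcp in bay [-0.001  -0.1249  0.1204] F bay [-0.4  0.3 -0.3] grip 0.0942 t 13.6 q [-0.14 -0.11  2.2  -0.4   0.62 -0.83]
turn [-0.002  -0.0011  0.0002] then shift(new axes) [-0.0005  0.0004  0.0654] | now-axes shift [-0.0006  0.0005  0.0654]
```

View pics/k2.png

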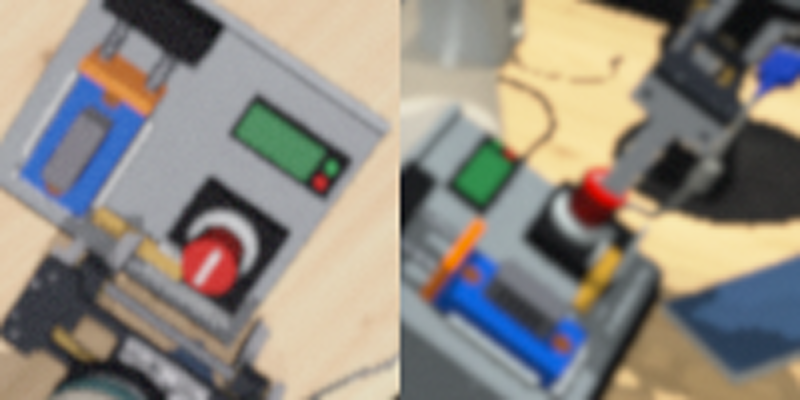

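The fingers straddle the knob's axis with nothing in the way. I'll descend and grip.

Emit:
{"method": "arm_command", "body": {"deltas": [[[0,0,0.02],[0,0,0]],[[0,0,0.02],[0,0,0]],[[0,0,0.015],[0,0,0]],[[0,0,0.01],[0,0,0]],[[0,0,0],[0,0,0]],[[0,0,0],[0,0,0]]]}}

```text
time_s: 14.3
tcp_pos: [0.4515, -0.0922, 0.1237]
eef_rot: [0.786, 2.516, -0.213]
force: [0.1, 0.3, -0.5]
grip_width: 0.0941
gripper_force: 0.0
```

Emit:
{"method": "arm_command", "body": {"deltas": [[[0,0,0],[0,0,0]],[[0,0,0],[0,0,0]],[[0,0,0],[0,0,0]],[[0,0,0],[0,0,0]],[[0,0,0],[0,0,0]],[[0,0,0],[0,0,0]],[[0,0,0],[0,0,0]],[[0,0,0],[0,0,0]],[[0,0,0],[0,0,0]],[[0,0,0],[0,0,0]]], "gripper": 0}}

```text
time_s: 15.3
tcp_pos: [0.4519, -0.0917, 0.1237]
eef_rot: [0.786, 2.515, -0.21]
force: [0.5, 5.4, 1.1]
grip_width: 0.0395
gripper_force: 30.0
```

```bash
python3 -c "
from h import *
inbay()"
```

```text
tcp in bay [-0.0016 -0.1247  0.0554] F bay [-1.8  4.7  2.3] grip 0.0395 t 15.3 q [-0.19  0.02  2.26 -0.51  0.43 -0.73]
```

Emit:
{"method": "arm_command", "body": {"deltas": [[[0,0.001,-0.003],[0,0,0]],[[0,0,-0.003],[0,0,0]],[[0,0,-0.003],[0,0,0]],[[0,0,-0.003],[0,0,0]],[[0,0,-0.002],[0,0,0]],[[0,0,0],[0,0,0]],[[0,0,0],[0,0,0]]]}}

```text
time_s: 16.0
tcp_pos: [0.4463, -0.0876, 0.1352]
eef_rot: [0.786, 2.517, -0.213]
force: [5.8, -2.0, -9.1]
grip_width: 0.0394
gripper_force: 30.0
```

```bash
python3 -c "
from h import *
inbay()"
```

```text
tcp in bay [-0.0018 -0.1246  0.0688] F bay [  0.5   1.7 -10.9] grip 0.0394 t 16.0 q [-0.17 -0.01  2.25 -0.48  0.47 -0.76]
```

Emit:
{"method": "arm_command", "body": {"deltas": [[[0,0,0],[0,0,0.1]],[[0,0,0],[0,0,0.1]],[[0,0,0],[0,0,0.1]],[[0,0,0],[0,0,0.1]],[[0,0,0],[0,0,0.1]],[[0,0,0],[0,0,0.1]],[[0,0,0],[0,0,0]],[[0,0,0],[0,0,0]]]}}

```text
time_s: 16.8
tcp_pos: [0.4466, -0.0874, 0.1352]
eef_rot: [1.485, 2.158, -0.004]
force: [6.6, -2.3, -8.8]
grip_width: 0.0397
gripper_force: 30.0
```

```bash
cat > look.py <<'E'
from h import *
import sys
inbay(); o=manip.get_obs(); print('turned from bay',(R.from_matrix(toolR()).inv()*R.from_rotvec(o['eef_rot'])).as_rotvec().round(3),'tau z',(o['ft_torque']@bayR()).round(2))
p,d=cap('top'); W=cloud('top',d); L=(W-BO)@bayR()
hsv=cv2.cvtColor(p,cv2.COLOR_RGB2HSV).astype(int); H,S,V=[hsv[...,i] for i in range(3)]
m=(d>0)&(H>17)&(H<27)&(S>90)&(V>110)&(np.abs(L[...,0]+.038)<.014)&(L[...,1]<.03)&(L[...,1]>-.11)&(L[...,2]>.018)&(L[...,2]<.045)
print('brass',m.sum(),'ymax',np.percentile(L[m][:,1],[95,98,100]).round(4)) if m.sum() else print('no brass')
E
python3 look.py
```

```text
tcp in bay [-0.0017 -0.1243  0.0687] F bay [  1.4   1.8 -11. ] grip 0.0397 t 16.8 q [-0.17 -0.01  2.25 -0.48  0.47 -0.16]
turned from bay [0.003 0.001 0.6  ] tau z [0.52 0.1  0.01]
brass 8 ymax [-0.0341 -0.0339 -0.0338]
```

Emit:
{"method": "arm_command", "body": {"deltas": [[[0,0,0],[0,0,0.1]],[[0,0,0],[0,0,0.1]],[[0,0,0],[0,0,0.1]],[[0,0,0],[0,0,0.1]],[[0,0,0],[0,0,0.1]],[[0,0,0],[0,0,0.1]],[[0,0,0],[0,0,0.1]],[[0,0,0],[0,0,0.1]],[[0,0,0],[0,0,0.1]],[[0,0,0],[0,0,0.1]],[[0,0,0],[0,0,0.1]],[[0,0,0],[0,0,0.1]],[[0,0,0],[0,0,0.1]],[[0,0,0],[0,0,0.1]],[[0,0,0],[0,0,0.1]],[[0,0,0],[0,0,0.1]],[[0,0,0],[0,0,0.1]],[[0,0,0],[0,0,0]],[[0,0,0],[0,0,0]]]}}

```text
time_s: 18.75
tcp_pos: [0.4473, -0.0874, 0.1356]
eef_rot: [2.724, 0.323, 0.549]
force: [6.8, -1.1, -8.7]
grip_width: 0.0396
gripper_force: 30.0
```

```bash
python3 look.py
```

```text
tcp in bay [-0.0011 -0.1239  0.0688] F bay [  1.    2.9 -10.7] grip 0.0396 t 18.75 q [-0.17 -0.01  2.25 -0.48  0.47  1.54]
turned from bay [ 2.0e-03 -1.0e-03  2.3e+00] tau z [0.68 0.15 0.04]
brass 102 ymax [-0.0224 -0.0195 -0.0177]
```

Emit:
{"method": "arm_command", "body": {"deltas": [[[0,0,0],[0,0,0.08]],[[0,0,0],[0,0,0.06]],[[0,0,0],[0,0,0.05]],[[0,0,0],[0,0,0.04]],[[0,0,0],[0,0,0]],[[0,0,0],[0,0,0]]]}}

```text
time_s: 19.4
tcp_pos: [0.4472, -0.0878, 0.1358]
eef_rot: [2.777, 0.014, 0.608]
force: [7.0, -1.9, -8.1]
grip_width: 0.0398
gripper_force: 30.0
```

```bash
python3 look.py
```

```text
tcp in bay [-0.0009 -0.1242  0.0689] F bay [  1.9   2.4 -10.4] grip 0.0398 t 19.4 q [-0.17 -0.01  2.25 -0.48  0.47  1.77]
turned from bay [ 1.000e-03 -3.000e-03  2.526e+00] tau z [ 0.4  -0.02  0.75]
brass 99 ymax [-0.0216 -0.0186 -0.0164]
```

The 0.75 N·m torque shows the end stop is reached. I'll relax the twist slightly, release and back off.

Emit:
{"method": "arm_command", "body": {"deltas": [[[0,0,0],[0,0,-0.05]],[[0,0,0],[0,0,0]]]}}

```text
time_s: 19.65
tcp_pos: [0.4472, -0.0877, 0.1358]
eef_rot: [2.768, 0.08, 0.595]
force: [6.6, -2.0, -7.5]
grip_width: 0.0396
gripper_force: 30.0
```

Emit:
{"method": "arm_command", "body": {"deltas": [[[0,0,0],[0,0,0]],[[0,0,0],[0,0,0]],[[0,0,0],[0,0,0]],[[0,0,0],[0,0,0]],[[0,0,0],[0,0,0]],[[0,0,0],[0,0,0]],[[0,0,-0.01],[0,0,0]],[[0,0,-0.02],[0,0,0]],[[0,0,-0.03],[0,0,0]],[[0,0,-0.04],[0,0,0]],[[0,0,-0.03],[0,0,0]],[[0,0,0],[0,0,0]],[[0,0,0],[0,0,0]],[[0,0,0],[0,0,0]]], "gripper": 1}}

```text
time_s: 21.05
tcp_pos: [0.3923, -0.0504, 0.2471]
eef_rot: [2.77, 0.078, 0.591]
force: [0.1, -1.2, -0.0]
grip_width: 0.0937
gripper_force: 0.0
```

```bash
python3 look.py; python3 mb.py z; python3 - <<'E'
from h import *
p,d=cap('top'); L=(cloud('top',d)-BO)@bayR()
hsv=cv2.cvtColor(p,cv2.COLOR_RGB2HSV).astype(int)
m=(d>0)&((hsv[...,0]<5)|(hsv[...,0]>174))&(hsv[...,1]>140)&(np.hypot(L[...,0],L[...,1]+.125)<.03)
print('knob top z',np.percentile(L[m][:,2],[50,80,95]).round(4),'(was ~.070)')
a=cv2.imread('pics/ztop.png')[160:260,210:310]; b=cv2.imread('pics/zside.png')[170:270,240:340]
cv2.imwrite('pics/z.png',cv2.resize(np.hstack([a,b]),(800,400),interpolation=2))
E
```

```text
tcp in bay [-0.0027 -0.1246  0.1985] F bay [ 0.7 -0.9 -0.4] grip 0.0937 t 21.05 q [-0.06 -0.24  2.1  -0.35  0.86  1.63]
turned from bay [ 0.006 -0.003  2.48 ] tau z [-0.05  0.36  0.02]
brass 101 ymax [-0.0214 -0.0186 -0.0164]
top blue 228 p3 [-0.0442 -0.0268  0.0179] p97 [0.0397 0.0236 0.0262] med [ 0.0075 -0.0122  0.0219]
top orange 80 p3 [ 0.0569 -0.0269  0.0311] p97 [0.0664 0.0244 0.0481] med [ 0.0638 -0.0023  0.0427]
side blue 294 p3 [-0.0499 -0.018   0.0095] p97 [0.0483 0.0321 0.0238] med [0.0046 0.0223 0.0187]
side orange 42 p3 [ 0.0565 -0.0205  0.0311] p97 [0.064  0.0354 0.0451] med [0.0603 0.0128 0.041 ]
side floor 7 p3 [-0.0865 -0.039  -0.0096] p97 [0.1154 0.0433 0.0055] med [-0.0857  0.0379 -0.007 ]
tcp in bay [-0.0026 -0.1247  0.1981] F bay [-0.2  0.3 -0.4] grip 0.0939 t 21.2 q [-0.06 -0.24  2.1  -0.35  0.86  1.63]
knob top z [0.0814 0.0842 0.0857] (was ~.070)
```

View pics/z.png

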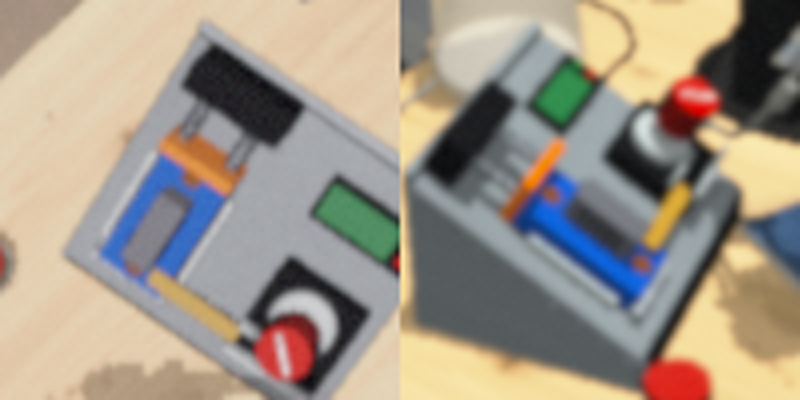

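The brass tongue now lies over the cassette's edge and the knob stands about 13 mm out. The cassette hasn't moved and the gripper is clear, so I'll hand in.

```bash
python3 -c "
from bench import manip
print(manip.finish_job())"
```

```text
the job is handed in; nothing more can be done
None
```

I handed the job in at about 21 s: the cassette is seated in the bay, the screw is driven clockwise to its end stop and the brass tongue is over the cassette's edge. The gripper is clear of everything; the hand-in call returned no verdict.

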